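Pump a moulding flask up out of its ejector and hold it level

ROBOT

A 7-joint arm with a two-finger parallel gripper is mounted at the origin on the work surface. World frame = base frame: x ahead of the robot, y to its left, z up, the work surface at z = 0. Lengths are in m, angles in degrees, forces in N, time in s.
With the tool pointing down it reaches from about 0.425 to 0.875 m from the base axis. Payload 4.7 kg.
Tool frame: the origin (TCP) lies at the centre of the arm's flange, where the gripper is bolted on; the fingertips stand 182 mm ahead of it and the grasp point (between the pads) lies 164 mm ahead of it; z points along the fingers, x is the direction in which the jaws open and shut, and the axes are right-handed (so a half turn about z gives the same grasp; the last joint's range is limited). The gripper opens to 87 mm and grips with 3 to 60 N. Pads are 19 mm wide; open, the fingers measure 117 mm over their backs; the gripper's body (75 mm by 190 mm) begins 51 mm behind the grasp point.
Start: joints at [-63.363, 18.392, -4.016, 83.108, 1.295, 78.541, -3.26], TCP at [0.283, 0.585, 0.405] pointing down, gripper open.
Joint ranges: [-163.93, 163.93], [-17.29, 119.83], [-79.2, 71.16], [3.27, 140.29], [-89.18, 269.18], [5.43, 117.66], [-154.24, 154.24]. Speed limits (degrees/s): [147.25, 147.25, 180, 180, 180, 180, 180].

INTERFACE

Orientations are given as [roll, pitch, yaw] about the fixed x, y, z axes, in that order (R = Rz(yaw) Ry(pitch) Rx(roll)).
In Python, from cell import env gives the robot as it stands. The module is installed in compiled form; this text tells all that it offers.
- The arm moves only by the tool carry_out, never from a script. Its argument "increments" is a list of rows, each a list of 5 numbers: the shift along the world's x, y, z in m, then the turn about the world's z in degrees, then the gripper's target within -1 to 1 (shut at 1, half-way at 0, fully open at -1). In form: [[dx, dy, dz, spin, jaw], ...]. A call has 1 to 20 rows; each row is the pose to reach, as a shift and turn from the pose commanded when the call began; what a row does not reach only later rows make up. A row lasts 1/10 s, in which the tool goes at most 50 mm and 8.59 degrees, less where a joint would pass 70% of its speed; a pose out of reach is approached as far as the arm can. A call with a gripper value outside its range is refused whole. The fingers move at their own pace and stop on an object; "grip_force" is the grip in N (left out, the last holds). Time passes only in rows, so rows that repeat a pose let the fingers close. It gives the time, the measured TCP pose, the force and the opening at its end, in the units of the state.
- env.get_obs(): the state, without advancing time (a new reading comes with each control period).
- env.read_camera(name): name is "scene" or "top"; returns (picture, depth): 384x512x3 uint8, red, green, blue; 384x512 float32, m along the optical axis (not along the pixel's ray), 0 where there is no reading.
- env.get_calibration(name): a dict with "K" (3x3 intrinsics, pixels), "k1" (the pictures are not rectified: a ray, as slopes to the right and down, at radius r is drawn at 1 + k1 r^2 times it, then the intrinsics apply), "camera_from_world" (4x4, takes a point from world to camera coordinates). Camera axes: x right, y down, z forward; pixel columns grow to the right and rows downward; lengths in m; the calibration is good to about 2 mm. A picture is of the moment at which its call begins. get_calibration takes no time and is no camera call.
- env.sign_off(): hands the job in, once; it reports no verdict.
The state is a dict: "time_s": time; "qpos": joint angles; "joint_velocities": joint speeds; "effort": joint torques, N m; "tool_pos": TCP position; "tool_rot": TCP orientation; "force": force on the tool from outside, world axes, zero at the start; "wrist_torque": the same for the moment, N m; "grip_width": finger opening in m.
Only numpy, scipy, OpenCV 4.12 (cv2) and the standard library are available. Lean on these libraries where they do the work, as an engineer would, in place of code of your own. Each camera call takes 0.05 s, during which the arm holds its last target.

TASK

Pump the red lever of the blue ejector through full strokes, letting it spring back up each time, until the brass flask has been raised as far as it goes (four full strokes). Then grip the flask by its long sides, lift it straight up out of the ejector and finish while holding it still and level in the air over the ejector, its underside about 8 cm above the ejector's top, so that the underside can be inspected. Keep the flask level all the way and leave the other things on the bench alone; do not put it down or let go at the end.

Things in the scene. Friction and masses are not known exactly. Their poses are not given: they have to be found in the camera images.
- ejector: Blue steel housing fixed to the bench, 145 mm (its x, -60 to +85) by 130 mm (its y, -65 to +65), 100 mm high, flat on top, on a foot plate 170 x 155 x 12 mm. A well 88 mm (x) by 58 mm (y) opens in its top. Origin: on the bench, under the well's centre; z up. The pump lever sticks out of its +y side.
- flask: Brass block 84 mm (its x) by 54 mm (its y) by 50 mm high, 0.4 to 0.75 kg, loose in the ejector's well, axes along the ejector's, 2 mm play. Origin: centre of its underside; z up. Underside 46 mm over the bench at the start (top 4 mm below the ejector's top: cannot be gripped); fully raised 94 mm (top 44 mm proud: can be gripped across its 54 mm).
- ram (a joint): Height in m of the steel plate under the flask: 0 at the start, 0.012 more after each full stroke of the lever, about 0.048 after the fourth, when pumping gains no more. A ratchet and friction keep it up.
- pump_lever (a joint): Pump lever angle in rad: 0 at rest (sprung up, 0.32 rad above level), 0.5 at its hard lower stop, not to be forced (0.18 rad below level). A full stroke: pushed down beyond 0.42, then let rise below 0.07 before the next; its spring raises it. It needs about 3 to 13 N, pushed down at the middle of its pad.
- lever_pad (a point): Middle of the top face of the red pad (45 x 75 x 12 mm) at the lever's end; push it down from above with closed fingers. Hinge line: along the ejector's x, at its y = 75 mm, 55 mm over the bench. Pad middle: 170 mm from the hinge along the lever, top face 6 mm above the lever's line; 114 mm over the bench at rest, 31 mm at the lower stop.
- model: White plaster dental cast, 52 x 62 x 33 mm, bystander. Origin: centre of its underside.
- bur_block: Green block 50 x 110 x 28 mm with small metal burs standing in it, 54 mm high in all, bystander. Origin: centre of its underside.
- articulator: Small metal articulator with plaster discs in it, 85 x 60 x 99 mm, bystander. Origin: centre of its underside.
- wax_box: White box with a pink wax sheet on top, 75 x 110 x 30 mm, bystander. Origin: centre of its underside.
- mixing_bowl: Green mixing bowl, 100 mm across, 60 mm high, bystander. Origin: centre of its underside.
- jar: Closed amber jar, 56 mm across, 70 mm high, bystander. Origin: centre of its underside.
Things that resemble listed ones, but are neither listed nor needed, are in the scene too. Several things have the shape of the flask; the one meant has the colours described above.

How it is judged (in metres and radians):
On the way, in this order (a step that is already met when the one before it is completed fails the run):
1. first full stroke of the lever: the flask has risen a notch (value of joint ram above 0.007 m), for 0.05 s.
2. second stroke: two notches (value of joint ram above 0.019 m), for 0.05 s.
3. third stroke: three notches (value of joint ram above 0.031 m), for 0.05 s.
4. fourth stroke: the flask fully raised (value of joint ram above 0.043 m), for 0.05 s.
5. the flask lifted clear of the ejector in the gripper (z of flask in the frame of ejector above 0.12 m and contact force between the fingers and flask above 2 N and contact force between flask and ejector below 0.2 N), for 0.2 s.
At the end, for the whole second after the job is handed in: The gripper holds the flask clear of the ejector: underside 55 to 120 mm above the ejector's top, centre within 50 mm of the well's centre seen from above, tilted under 0.1 rad, at rest (under 20 mm/s and 0.15 rad/s); the ejector's plate is still raised (over 40 mm) (z of flask in the frame of ejector between 0.155 and 0.22 m and horizontal distance between flask and ejector below 0.05 m and angle between flask's own z axis and vertical below 0.1 rad and linear speed of flask below 0.02 m/s and angular speed of flask below 0.15 rad/s and contact force between the fingers and flask above 2 N and contact force between flask and ejector below 0.2 N and value of joint ram above 0.04 m); the arm keeps its last pose, push and grip.
It fails at once if the flask tipped by more than 0.2 rad (angle between flask's own z axis and vertical above 0.2 rad).
It fails at once if a bystander moved by more than 30 mm (distance of any of model, bur_block, articulator, wax_box, mixing_bowl, jar from where it was at the start of the episode above 0.03 m).
It also fails if it takes over 61 s, if anything falls off the work surface, if the arm or the gripper's body presses on something with over 40 N, if the wrist force passes 120 N, or if a joint passes its speed limit or range.

## Working session

There is one attempt and no reset: what is moved stays moved. The work goes in short steps, Python scripts to look and compute and a tool call to move; the robot and the scene stay as the last step left them, time stands still between calls to the robot, and variables do not carry over. Pictures are saved under pics/ and viewed, and the job is handed in when it is done.

Besides the shell and the picture viewer there is one more tool, called after "Request:" as a command line: name --pt "numbers of a row" for each row, then --argument value for the rest. carry_out: Moves the arm, as the interface text tells. Its arguments: {"type":"object","properties":{"increments":{"type":"array"},"grip_force":{"type":"number"}},"required":["increments"]}

```bash
mkdir -p pics
python3 - <<'E'
from cell import env
import cv2, numpy as np, json
for n in ("scene","top"):
    p,d=env.read_camera(n); np.savez(f"{n}0.npz",p=p,d=d)
    cv2.imwrite(f"pics/{n}0.png",cv2.resize(p[:,:,::-1],(768,576)))
    c=env.get_calibration(n); print(n,np.round(c["K"],1).tolist(),c["k1"],np.round(c["camera_from_world"],3).tolist())
o=env.get_obs(); print(o)
E
```

```text
scene [[455.2, 0.0, 257.7], [0.0, 455.2, 195.0], [0.0, 0.0, 1.0]] -0.16192111032797504 [[0.845, 0.535, 0.01, -0.439], [0.32, -0.492, -0.81, -0.087], [-0.428, 0.687, -0.587, 1.569], [0.0, 0.0, 0.0, 1.0]]
top [[424.7, 0.0, 261.0], [0.0, 424.7, 188.3], [0.0, 0.0, 1.0]] 0.0160543540436689 [[0.019, -1.0, -0.015, 0.014], [-0.998, -0.018, -0.062, 0.547], [0.062, 0.016, -0.998, 1.464], [0.0, 0.0, 0.0, 1.0]]
{'time_s': 0.1, 'qpos': array([-63.36312141,  18.4362468 ,  -4.01538537,  83.16740295,
         1.29353939,  78.54190948,  -3.26280399]), 'joint_velocities': array([ 0.03805677, -0.16167967, -0.06394834, -0.25194693,  0.07519278,
       -0.03510987, -0.09584917]), 'effort': array([-1.96488481e-04, -4.92565620e+01, -4.05808333e-01, -3.13399816e+01,
       -6.38556364e-02,  3.94179043e-02,  7.12353926e-05]), 'tool_pos': array([0.28314434, 0.58488922, 0.40375879]), 'tool_rot': array([1.79995903e+02, 1.00408082e-01, 6.41694671e+01]), 'force': array([-0.34548646,  0.92381093, -0.82807844]), 'wrist_torque': array([-0.01904256,  0.0471845 , -0.02273189]), 'grip_width': 0.08721801610740375}
```

View pics/scene0.png

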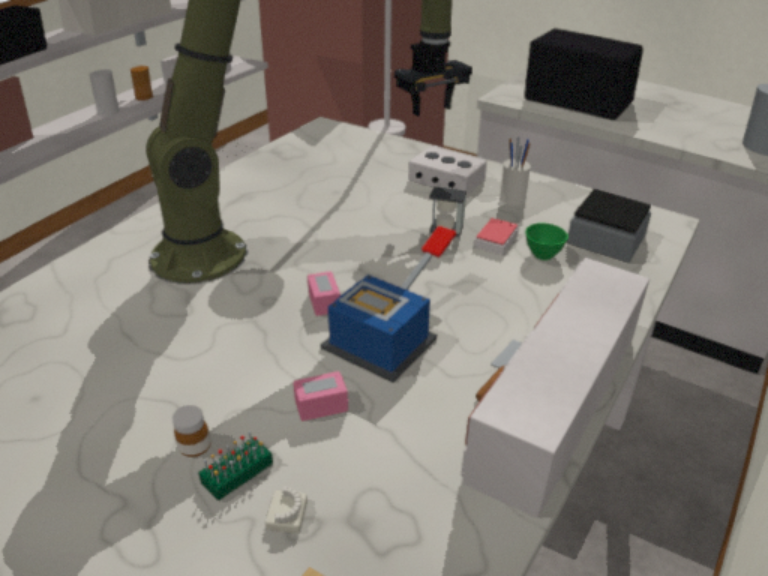

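View pics/top0.png

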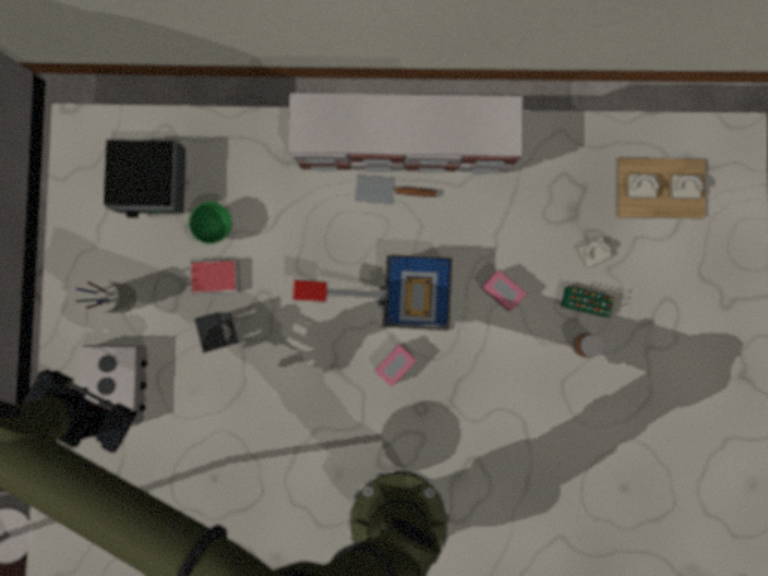

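```bash
cat > h.py <<'E'
import numpy as np, cv2
from cell import env
def ray(n,uv):
    c=env.get_calibration(n);K=np.array(c["K"]);T=np.array(c["camera_from_world"]);k=c["k1"]
    u=cv2.undistortPoints(np.array(uv,float).reshape(-1,1,2),K,np.array([k,0,0,0,0.])).reshape(-1,2)
    R=T[:3,:3];o=-R.T@T[:3,3];d=np.c_[u,np.ones(len(u))]@R
    return o,d
def onplane(n,uv,z):
    o,d=ray(n,uv);return o+d*((z-o[2])/d[:,2])[:,None]
def bydepth(n,uv,dep):
    o,d=ray(n,uv);return o+d*np.array(dep).reshape(-1,1)
def cloud(n,p,d):
    h,w=d.shape;v,u=np.mgrid[:h,:w];P=bydepth(n,np.c_[u.ravel(),v.ravel()],d.ravel()).reshape(h,w,3)
    P[d<=0]=np.nan;return P
E
python3 - <<'E'
from h import *
for n in ("top","scene"):
    f=np.load(n+"0.npz");p,d=f["p"],f["d"];P=cloud(n,p,d)
    hsv=cv2.cvtColor(p,cv2.COLOR_RGB2HSV);H,S,V=cv2.split(hsv)
    masks={"blue":(H>100)&(H<125)&(S>130),"red":((H<6)|(H>174))&(S>190),"brass":(H>12)&(H<28)&(S>90)}
    for k,m in masks.items():
        nn,l,st,c=cv2.connectedComponentsWithStats(m.astype(np.uint8))
        for i in range(1,nn):
            if st[i,4]<60: continue
            q=P[l==i];q=q[~np.isnan(q[:,0])]
            uv=np.argwhere(l==i)[:,::-1].astype(np.float32)
            r=cv2.minAreaRect(uv)
            print(n,k,st[i].tolist(),np.round(c[i],1),"med",np.round(np.median(q,0),3),"p5",np.round(np.percentile(q,3,0),3),"p95",np.round(np.percentile(q,97,0),3))
            z={"blue":.1,"red":.114,"brass":.096}[k]
            W=onplane(n,uv,z)[:,:2].astype(np.float32)*1000
            print("    rect mm",cv2.minAreaRect(W), )
# articulator region in top cloud
f=np.load("top0.npz");P=cloud("top",f["p"],f["d"])
for nm,(x0,x1,y0,y1) in {"artic":(120,170,200,245),"wax":(125,162,172,198),"shelf":(190,350,60,112)}.items():
    q=P[y0:y1,x0:x1].reshape(-1,3);q=q[q[:,2]>.02];print(nm,np.round(np.nanpercentile(q,[2,50,98],axis=0),3).tolist())
E
```

```text
top blue [258, 172, 42, 44, 751] [278.7 188.4] med [ 0.552 -0.036  0.101] p5 [ 0.462 -0.098  0.095] p95 [0.595 0.026 0.106]
    rect mm ((525.3685302734375, -34.66156768798828), (130.3145294189453, 142.87530517578125), 87.76242065429688)
top red [197, 188, 20, 12, 193] [206.4 193.2] med [0.521 0.2   0.114] p5 [0.505 0.17  0.103] p95 [0.537 0.229 0.126]
    rect mm ((520.6670532226562, 199.8898162841797), (64.12355041503906, 34.723548889160156), 87.23020935058594)
top brass [36, 43, 42, 6, 139] [55.8 45.4] med [ 1.328  1.134 -0.696] p5 [ 1.324  1.034 -0.74 ] p95 [ 1.334  1.236 -0.66 ]
    rect mm ((1011.947998046875, 722.1688232421875), (17.228960037231445, 138.8212127685547), 1.0198731422424316)
top brass [81, 43, 58, 8, 202] [109.2  46.5] med [ 1.33   0.859 -0.703] p5 [ 1.326  0.71  -0.747] p95 [ 1.334  0.997 -0.661]
    rect mm ((1010.9791259765625, 542.6005859375), (192.7261505126953, 23.10794448852539), 89.4759750366211)
top brass [139, 44, 18, 7, 63] [147.6  47.1] med [ 1.33   0.651 -0.706] p5 [ 1.326  0.611 -0.75 ] p95 [ 1.336  0.693 -0.663]
    rect mm ((1011.9306030273438, 41
[... 3943 characters left out ...]
 [492, 284, 13, 41, 99] [498.5 303.5] med [ 1.326  0.814 -0.692] p5 [ 1.324  0.684 -0.744] p95 [ 1.329  0.969 -0.654]
    rect mm ((1195.8681640625, -51.96067810058594), (7.058792591094971, 139.48367309570312), 0.10300697386264801)
scene brass [476, 325, 19, 59, 179] [484.7 355.5] med [ 1.327  0.482 -0.698] p5 [ 1.325  0.339 -0.744] p95 [ 1.329  0.663 -0.656]
    rect mm ((1195.6588134765625, -204.52389526367188), (7.4898576736450195, 164.43820190429688), 0.27008169889450073)
artic [[0.387, 0.388, 0.028], [0.427, 0.415, 0.099], [0.467, 0.45, 0.105]]
wax [[0.515, 0.386, 0.022], [0.552, 0.437, 0.03], [0.588, 0.489, 0.037]]
shelf [[0.807, -0.241, 0.064], [0.864, 0.0, 0.15], [0.94, 0.24, 0.156]]
```

Request:
carry_out --pt "0.02 -0.03 0 4 1" --pt "0.045 -0.07 0 8 1" --pt "0.07 -0.11 0 12 1" --pt "0.095 -0.15 0 16 1" --pt "0.12 -0.19 0 20 1" --pt "0.145 -0.23 0 24 1" --pt "0.17 -0.27 0 24 1" --pt "0.195 -0.31 0 24 1" --pt "0.22 -0.35 0 24 1" --pt "0.238 -0.378 0 24 1" --pt "0.238 -0.378 0 24 1" --pt "0.238 -0.378 -0.03 24 1" --pt "0.238 -0.378 -0.06 24 1" --pt "0.238 -0.378 -0.06 24 1" --pt "0.238 -0.378 -0.06 24 1" --pt "0.238 -0.378 -0.06 24 1" --grip_force 20

```text
time_s: 1.7
tool_pos: [0.5216, 0.2077, 0.3465]
tool_rot: [179.9, -0.1, 88.2]
force: [-0.0, -0.1, 0.2]
grip_width: 0.0003
```

Run:
```python
from h import *
for n in ("scene","top"):
    p,d=env.read_camera(n)
    cr=p[90:260,180:380] if n=="scene" else p[130:260,120:330]
    cv2.imwrite(f"pics/{n}1.png",cv2.resize(cr[:,:,::-1],None,fx=3.5,fy=3.5,interpolation=cv2.INTER_CUBIC))
o=env.get_obs();print(o["tool_pos"],o["tool_rot"],o["force"],o["grip_width"])
```

```text
[0.52165618 0.20749213 0.34660029] [ 1.79850024e+02 -8.75077402e-02  8.81901798e+01] [-0.01021377  0.08465472 -0.18722789] 0.00045725867570343753
```

View pics/scene1.png

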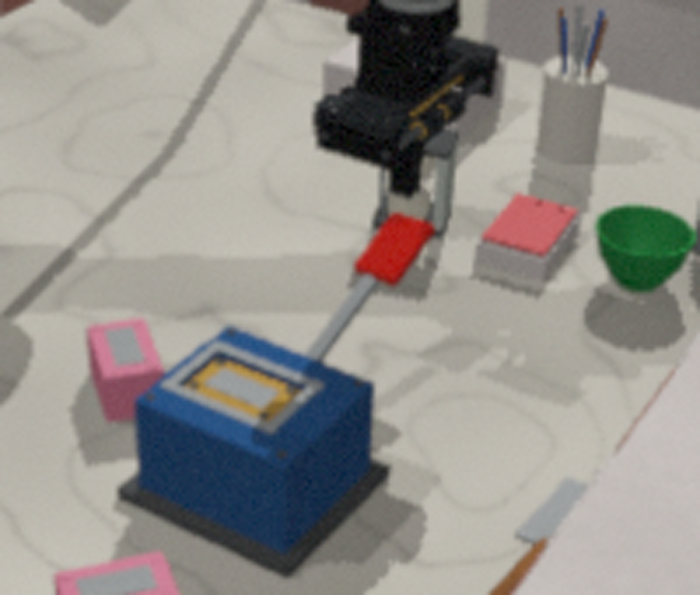

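View pics/top1.png

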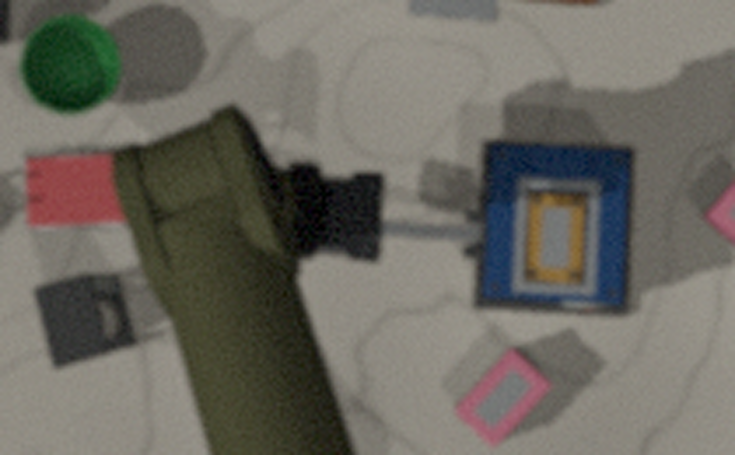

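Request:
carry_out --pt "0 0 -0.03 0 1" --pt "0 0 -0.05 0 1" --pt "0 0 -0.07 0 1" --pt "0 0 -0.09 0 1" --pt "0 0 -0.105 0 1" --pt "0 0 -0.115 0 1" --pt "0 0 -0.12 0 1" --pt "0 0 -0.12 0 1" --pt "0 0 -0.12 0 1"

```text
time_s: 2.7
tool_pos: [0.5222, 0.211, 0.2286]
tool_rot: [179.7, -0.4, 88.3]
force: [-2.8, 5.7, 9.9]
grip_width: 0.0005
```

Request:
carry_out --pt "0 0 -0.004 0 1" --pt "0 0 -0.007 0 1" --pt "0 0 -0.007 0 1"

```text
time_s: 3.0
tool_pos: [0.5222, 0.2105, 0.2215]
tool_rot: [179.7, -0.4, 88.3]
force: [-2.3, 6.0, 10.7]
grip_width: 0.0005
```

Run:
```python
from h import *
p,d=env.read_camera("scene")
cr=p[90:260,180:380]
cv2.imwrite("pics/scene2.png",cv2.resize(cr[:,:,::-1],None,fx=3.5,fy=3.5,interpolation=cv2.INTER_CUBIC))
```

```text
(no output)
```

View pics/scene2.png

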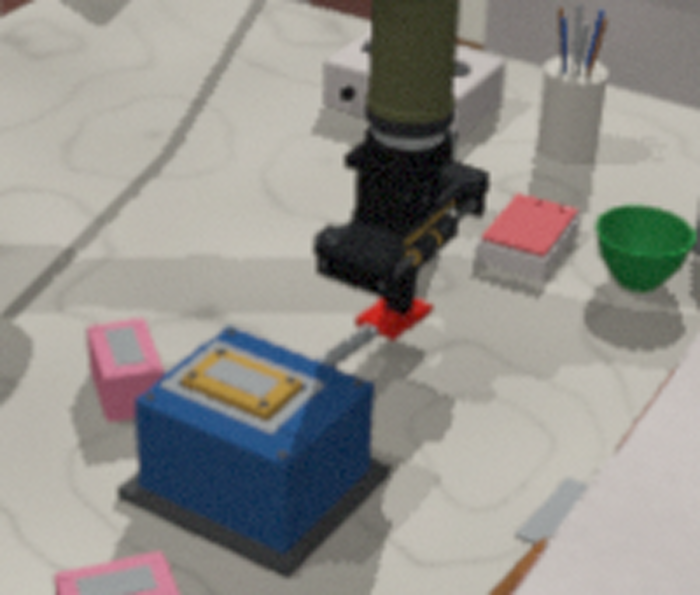

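Request:
carry_out --pt "0 0 0.04 0 1" --pt "0 0 0.08 0 1" --pt "0 0 0.115 0 1" --pt "0 0 0.115 0 1" --pt "0 0 0.115 0 1" --pt "0 0 0.115 0 1" --pt "0 0 0.115 0 1" --pt "0 0 0.09 0 1" --pt "0 0 0.06 0 1" --pt "0 0 0.04 0 1" --pt "0 0 0.02 0 1" --pt "0 0 0.01 0 1" --pt "0 0 0 0 1" --pt "0 0 0 0 1" --pt "0 0 0 0 1"

```text
time_s: 4.55
tool_pos: [0.5219, 0.2097, 0.2192]
tool_rot: [179.8, -0.3, 88.3]
force: [-1.0, 4.2, 10.0]
grip_width: 0.0006
```

Run:
```python
from h import *
p,d=env.read_camera("scene")
cr=p[90:260,180:380]
cv2.imwrite("pics/scene3.png",cv2.resize(cr[:,:,::-1],None,fx=3.5,fy=3.5,interpolation=cv2.INTER_CUBIC))
```

```text
(no output)
```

View pics/scene3.png

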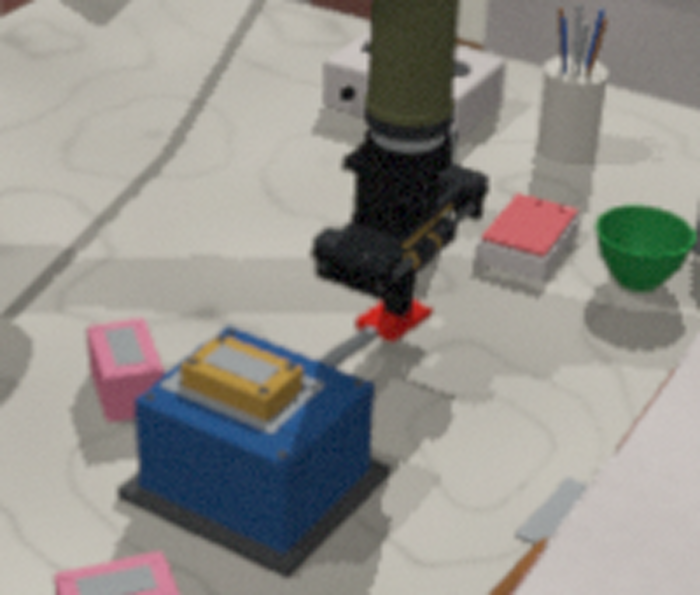

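Second notch gained: the flask (240,370 in the crop) stands visibly prouder. Third stroke.

Request:
carry_out --pt "0 0 0.04 0 1" --pt "0 0 0.08 0 1" --pt "0 0 0.115 0 1" --pt "0 0 0.115 0 1" --pt "0 0 0.115 0 1" --pt "0 0 0.115 0 1" --pt "0 0 0.115 0 1" --pt "0 0 0.09 0 1" --pt "0 0 0.06 0 1" --pt "0 0 0.04 0 1" --pt "0 0 0.02 0 1" --pt "0 0 0.01 0 1" --pt "0 0 0 0 1" --pt "0 0 0 0 1" --pt "0 0 0 0 1"

```text
time_s: 6.1
tool_pos: [0.5218, 0.2095, 0.2189]
tool_rot: [179.9, -0.2, 88.3]
force: [-1.0, 5.4, 10.3]
grip_width: 0.0004
```

Request:
carry_out --pt "0 0 0.04 0 1" --pt "0 0 0.08 0 1" --pt "0 0 0.115 0 1" --pt "0 0 0.115 0 1" --pt "0 0 0.115 0 1" --pt "0 0 0.115 0 1" --pt "0 0 0.115 0 1" --pt "0 0 0.09 0 1" --pt "0 0 0.06 0 1" --pt "0 0 0.04 0 1" --pt "0 0 0.02 0 1" --pt "0 0 0.01 0 1" --pt "0 0 0 0 1" --pt "0 0 0 0 1" --pt "0 0 0 0 1"

```text
time_s: 7.6
tool_pos: [0.5217, 0.2095, 0.2189]
tool_rot: [179.9, -0.2, 88.3]
force: [-1.1, 3.4, 10.2]
grip_width: 0.0005
```

Request:
carry_out --pt "0 0 0.04 0 1" --pt "0 0 0.08 0 1" --pt "0 0 0.12 0 1" --pt "0 0 0.16 0 1" --pt "0 0 0.2 0 1" --pt "0 0 0.2 0 1" --pt "0 0 0.2 0 1" --pt "0 0 0.2 0 1"

```text
time_s: 8.4
tool_pos: [0.5208, 0.207, 0.4155]
tool_rot: [-179.8, 0.1, 88.2]
force: [-0.4, 0.6, -1.5]
grip_width: 0.0006
```

Run:
```python
from h import *
for n in ("scene","top"):
    p,d=env.read_camera(n); np.savez(f"{n}4.npz",p=p,d=d)
    cr=p[90:260,180:380] if n=="scene" else p[130:260,120:330]
    cv2.imwrite(f"pics/{n}4.png",cv2.resize(cr[:,:,::-1],None,fx=3.5,fy=3.5,interpolation=cv2.INTER_CUBIC))
    P=cloud(n,p,d);H,S,V=cv2.split(cv2.cvtColor(p,cv2.COLOR_RGB2HSV))
    m=((H>10)&(H<30)&(S>90)); 
    m&=(abs(P[...,0]-.513)<.09)&(abs(P[...,1]+.035)<.07)&(P[...,2]>.08)
    q=P[m];print(n,len(q),np.round(np.percentile(q,[2,50,98],axis=0),4).tolist())
    top=m&(P[...,2]>.13) if (P[m][:,2]>.13).sum()>30 else m
    z=np.median(P[top][:,2]);print("z",z)
    uv=np.argwhere(top)[:,::-1];W=onplane(n,uv,.144)
    print(cv2.minAreaRect((W[:,:2]*1000).astype(np.float32)))
o=env.get_obs();print(o["tool_pos"],o["tool_rot"],o["force"],o["time_s"])
```

```text
scene 604 [[0.4731, -0.0646, 0.1003], [0.5252, -0.0588, 0.1304], [0.5538, -0.0125, 0.1446]]
z 0.14148103576936039
((517.7017822265625, -45.87496566772461), (67.17584228515625, 91.82096099853516), 87.72549438476562)
top 274 [[0.4718, -0.0632, 0.0965], [0.5115, -0.0334, 0.1437], [0.5532, -0.0077, 0.15]]
z 0.14387904929115036
((511.8323974609375, -33.70940399169922), (52.60973358154297, 82.4859848022461), 88.13865661621094)
[0.52081708 0.20698439 0.41550911] [-1.79804202e+02  1.09258471e-01  8.81760736e+01] [-0.10970243 -0.36409672 -0.37013758] 8.5
```

View pics/scene4.png

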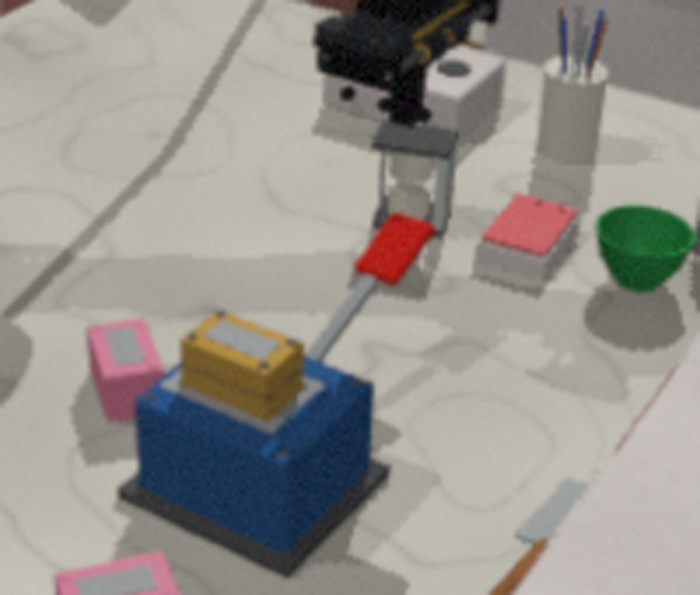

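View pics/top4.png

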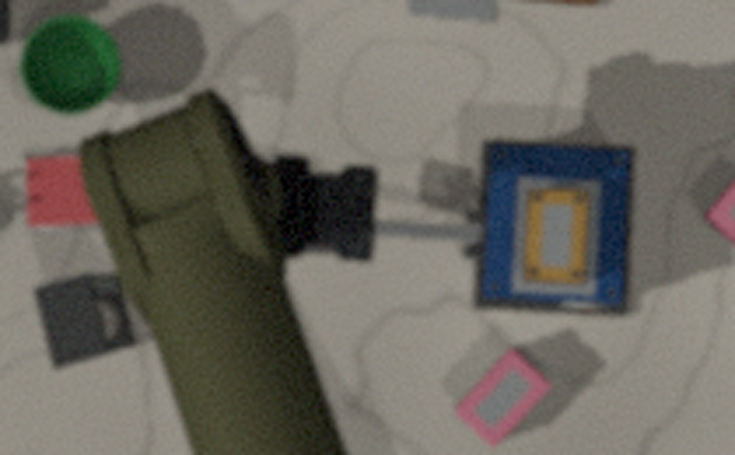

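Request:
carry_out --pt "0 -0.04 0 0 -1" --pt "0 -0.08 0 0 -1" --pt "-0.003 -0.12 0 0 -1" --pt "-0.006 -0.16 0 0 -1" --pt "-0.009 -0.2 0 0 -1" --pt "-0.009 -0.23 0 0 -1" --pt "-0.009 -0.241 0 0 -1" --pt "-0.009 -0.241 0 0 -1" --pt "-0.009 -0.241 -0.02 0 -1" --pt "-0.009 -0.241 -0.04 0 -1" --pt "-0.009 -0.241 -0.06 0 -1" --pt "-0.009 -0.241 -0.06 0 -1" --pt "-0.009 -0.241 -0.06 0 -1"

```text
time_s: 9.8
tool_pos: [0.5124, -0.0323, 0.3576]
tool_rot: [-179.9, -0.0, 88.3]
force: [0.6, 0.6, 0.3]
grip_width: 0.086
```

Run:
```python
from h import *
p,d=env.read_camera("scene")
cr=p[60:260,160:380]
cv2.imwrite("pics/scene5.png",cv2.resize(cr[:,:,::-1],None,fx=3,fy=3,interpolation=cv2.INTER_CUBIC))
o=env.get_obs();print(o["tool_pos"],o["tool_rot"],o["force"],o["grip_width"])
```

```text
[ 0.51263766 -0.03267976  0.35839855] [ 1.79965429e+02 -1.85042842e-02  8.82778548e+01] [ 0.30635907  0.00267741 -0.27715528] 0.08668369529117816
```

View pics/scene5.png

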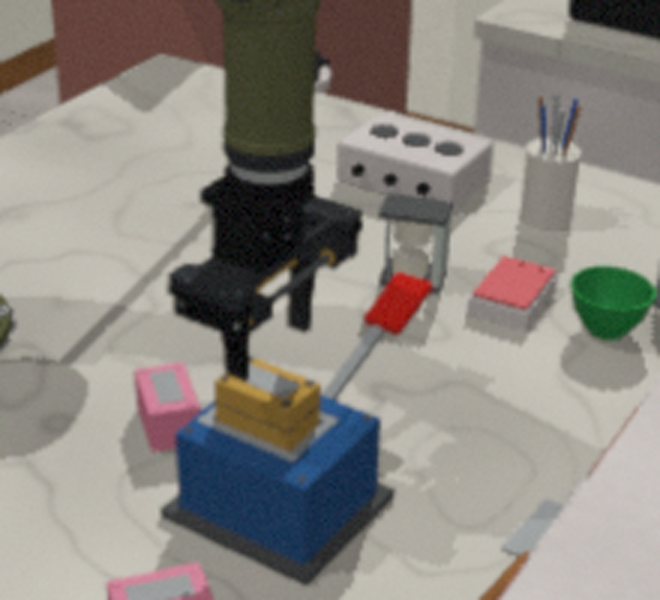

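Request:
carry_out --pt "0 -0.001 -0.02 0 -1" --pt "0 -0.001 -0.04 0 -1" --pt "0 -0.001 -0.055 0 -1" --pt "0 -0.001 -0.065 0 -1" --pt "0 -0.001 -0.068 0 -1" --pt "0 -0.001 -0.068 0 -1" --pt "0 -0.001 -0.068 0 -1"

```text
time_s: 10.55
tool_pos: [0.5127, -0.0349, 0.2908]
tool_rot: [179.9, -0.0, 88.2]
force: [0.3, -0.3, -0.2]
grip_width: 0.0874
```

Request:
carry_out --pt "0 0 0 0 0" --pt "0 0 0 0 0.2" --pt "0 0 0 0 0.4" --pt "0 0 0 0 0.6" --pt "0 0 0 0 1" --pt "0 0 0 0 1" --pt "0 0 0 0 1" --pt "0 0 0 0 1" --pt "0 0 0 0 1" --pt "0 0 0 0 1" --grip_force 40

```text
time_s: 11.55
tool_pos: [0.5122, -0.0347, 0.2899]
tool_rot: [180.0, -0.0, 88.2]
force: [-1.1, 1.8, 1.1]
grip_width: 0.0535
```

Request:
carry_out --pt "0 0 0.003 0 1" --pt "0 0 0.008 0 1" --pt "0 0 0.014 0 1" --pt "0 0 0.02 0 1" --pt "0 0 0.027 0 1" --pt "0 0 0.034 0 1" --pt "0 0 0.042 0 1" --pt "0 0 0.05 0 1" --pt "0 0 0.058 0 1" --pt "0 0 0.066 0 1" --pt "0 0 0.073 0 1" --pt "0 0 0.08 0 1" --pt "0 0 0.085 0 1" --pt "0 0 0.088 0 1" --pt "0 0 0.088 0 1" --pt "0 0 0.088 0 1" --pt "0 0 0.088 0 1" --pt "0 0 0.088 0 1" --pt "0 0 0.088 0 1" --pt "0 0 0.088 0 1"

```text
time_s: 13.55
tool_pos: [0.5122, -0.0349, 0.3777]
tool_rot: [-180.0, -0.0, 88.2]
force: [0.4, 0.6, -6.8]
grip_width: 0.054
```

Run:
```python
from h import *
p,d=env.read_camera("scene");P=cloud("scene",p,d)
H,S,V=cv2.split(cv2.cvtColor(p,cv2.COLOR_RGB2HSV))
m=(H>10)&(H<30)&(S>90)&(abs(P[...,0]-.513)<.09)&(abs(P[...,1]+.035)<.07)&(P[...,2]>.1)
print(m.sum(),np.round(np.percentile(P[m],[2,50,98],axis=0),4).tolist())
cr=p[60:260,160:380]
cv2.imwrite("pics/scene6.png",cv2.resize(cr[:,:,::-1],None,fx=3,fy=3,interpolation=cv2.INTER_CUBIC))
o=env.get_obs();print({k:np.round(v,3) for k,v in o.items()})
```

```text
875 [[0.4458, -0.0951, 0.1877], [0.5369, -0.0607, 0.2302], [0.5541, 0.0012, 0.604]]
{'time_s': np.float64(13.6), 'qpos': array([-20.499,   2.294,  22.11 , 105.214,  -0.907,  72.671,  90.038]), 'joint_velocities': array([-0.06 , -0.009,  0.123, -0.052,  0.052,  0.121,  0.006]), 'effort': array([-1.0000e-03, -3.3268e+01,  5.5500e-01, -3.3839e+01,  5.0000e-02,
        8.5000e-02, -0.0000e+00]), 'tool_pos': array([ 0.512, -0.035,  0.378]), 'tool_rot': array([-1.79992e+02, -2.00000e-03,  8.81720e+01]), 'force': array([ 0.204,  0.503, -7.101]), 'wrist_torque': array([ 0.026, -0.01 , -0.   ]), 'grip_width': np.float64(0.053)}
```

View pics/scene6.png

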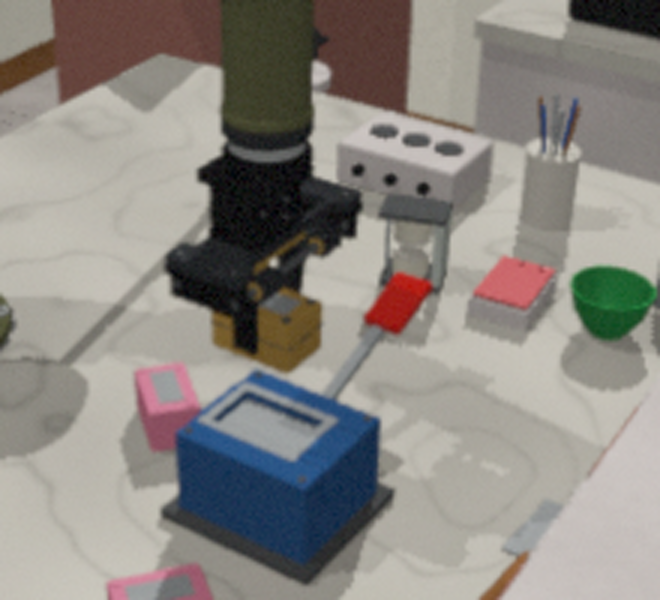

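The brass flask hangs level at (265,325) in the crop above the empty well, where the raised plate shows just under the rim. Its underside works out at about 0.094 + 0.088 = 0.182 m, so I am handing in.

```bash
python3 -c "
from cell import env
print(env.sign_off())"
```

```text
the job is handed in; nothing more can be done
None
```

The job is handed in, with the brass flask held in the air over the ejector. I pumped the lever through four full strokes, letting it spring back each time. I then gripped the flask across its 54 mm with 40 N and lifted it 88 mm straight up. The robot clock stood at 13.6 s just before hand-in.

**Last checks:**
- **Height:** the underside is about 0.182 m over the bench, or 8 cm above the ejector's top. I worked this out from the lift distance; the depth points on the flask begin at about 0.188 m. Those points ran up to 0.60 m because the colour mask also caught other things, probably parts of the arm, so they are only a rough check.
- **Position and tilt:** the tool is over the well's centre within about 1 mm and tilted less than 0.1°. In the picture the flask looks level.
- **Grip:** the opening is 53–54 mm, the wrist carries about 7 N of load, and the arm is at rest.
- **Ejector plate:** after the fourth stroke the flask's top measured 0.144 m, which means fully raised. In the last picture the plate still looks raised; I did not measure it again after the lift.
- **Bystanders:** those in the last picture (articulator, wax box and mixing bowl) look where they were. The jar, bur block and dental cast were outside that picture, but the arm never went near them.

No check failed.

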